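Seat the sample carousel on the bench mixer's drive lugs

ROBOT

A 6-joint arm with a two-finger parallel gripper is mounted at the origin on the work surface. World frame = base frame: x ahead of the robot, y to its left, z up, the work surface at z = 0. Lengths are in m, angles in rad, forces in N, time in s.
With the tool pointing down it reaches from about 0.375 to 0.9 m from the base axis. Payload 3.1 kg.
Tool frame: the origin (TCP) lies at the very end of the fingers, on their centre line; the grasp point (between the pads) lies robot.grasp_offset behind it (robot.grasp_offset is the distance from the TCP to the grasp point, in m); z points along the fingers, y is the direction in which the jaws open and shut (so a half turn about z gives the same grasp; the last joint's range is limited). The gripper opens to 87 mm and grips with 3 to 60 N. Pads are 19 mm wide; open, the fingers measure 117 mm over their backs; the gripper's body (75 mm by 190 mm) begins 51 mm behind the grasp point.
Start: joints at [-1.373, 0.527, 1.433, -0, 1.181, -0.178], TCP at [0.229, -0.581, 0.185] pointing down, gripper open.
Joint ranges: [-3.08, 3.08], [-0.75, 2.2], [0.22, 2.44], [-1.43, 4.57], [0, 2.65], [-2.85, 2.85]. Speed limits (rad/s): [2.79, 2.79, 3.14, 3.14, 3.14, 3.14].

INTERFACE

Orientations are given as a unit quaternion [x, y, z, w].
In Python, from rig import robot gives the robot as it stands.
- The arm moves only by the tool drive_tool, never from a script. Its argument "targets" is one flat list of numbers, 6 for each row, row after row: the shift along the tool's x, y, z in cm, then the turn, a rotation vector about the tool's x, y, z in degrees. A call has 1 to 12 rows; each row is the pose to reach, as a shift and turn from the pose commanded when the call began, along the tool's axes at that moment; what a row does not reach only later rows make up. A row lasts 1/12 s, in which the tool goes at most 41.7 mm and 7.16 degrees, less where a joint would pass 70% of its speed; a pose out of reach is approached as far as the arm can. A call with a gripper value outside its range is refused whole. "grip" is the gripper command: -1 is fully open, 1 is shut, values between are in proportion, set as the call begins (left out, the last holds). The fingers move at their own pace and stop on an object; "squeeze" is the grip in N (left out, the last holds). Time passes only in rows, so rows that repeat a pose let the fingers close. It gives the time, the measured TCP pose, the force and the opening at its end, in the units of the state.
- robot.get_obs(): the state, without advancing time (a new reading comes with each control period).
- robot.camera(name): name is "scene" or "side" or "wrist"; returns (picture, depth): 420x560x3 uint8, red, green, blue; 420x560 float32, m along the optical axis (not along the pixel's ray), 0 where there is no reading.
- robot.calibration(name): a dict with "mtx" (3x3 intrinsics, pixels), "R" (3x3) and "t" (3): a world point X has camera coordinates R X + t; the wrist camera has in their place "hand_eye" (4x4, takes a point from camera to tool coordinates, whose origin is the TCP and whose axes are the flange's). Camera axes: x right, y down, z forward; pixel columns grow to the right and rows downward; lengths in m; the calibration is good to about 2 mm. The wrist camera is an equidistant fisheye: a pixel r from the principal point sees the ray r / f radians off the axis. A picture is of the moment at which its call begins: read the wrist's pose just before it. calibration takes no time and is no camera call.
- robot.hand_in(): hands the job in, once; it reports no verdict.
The state is a dict: "time": time; "q": joint angles; "joint_velocities": joint speeds; "joint_torque": joint torques, N m; "position": TCP position; "tool_rot": TCP orientation; "ft_force": force on the tool from outside, world axes, zero at the start; "moment": the same for the moment, N m; "grip_width": finger opening in m.
Only numpy, scipy, OpenCV 4.12 (cv2) and the standard library are available. Lean on these libraries where they do the work, as an engineer would, in place of code of your own. Each camera call takes 0.05 s, during which the arm holds its last target.

TASK

The round two-cup sample carousel has been set on the bench mixer, but it is still riding on top of the four drive lugs. Turn it until its slots find the lugs and it drops, then press it fully home and level so that both spring clips have snapped back over its rim. Leave the other things on the table where they stand.

Things in the scene. Friction and masses are not known exactly. Their poses are not given: they have to be found in the camera images.
- mixer: Bench mixer, fixed to the table: grey housing 250 (x) x 270 (y) mm, top at 70 mm. Origin at the centre of its underside, z up, x along the 250 mm side. In the middle of the top a round seat with a centre pin and four lugs carries the carousel; spring clips stand at its +y and -y, before black blocks 107 to 129 mm from the axis, 90 mm above the table.
- seat (a point): Centre of the mixer's round flat aluminium seat (104 mm across), 85 mm above the mixer's origin. A centre pin (22 mm across, 30 mm tall) carries the carousel's sleeve; four steel lugs 20 mm tall, 14 mm wide, reach 24 to 44 mm from the axis along the mixer's +x, -x, +y, -y. The two clips' tops lie 18 mm above the seat.
- carousel: Loose carousel, about 0.28 kg: aluminium disc 176 mm across, 8 mm thick, origin at the centre of its underside, z up. Four through slots 17.5 mm wide along its +x, -x, +y, -y, out to 46 mm from the axis: it fits the lugs every quarter turn, within about 2 degrees. A sleeve below keeps it on the pin. At the start it lies on the lugs, 20 mm above the seat, 20 to 45 degrees from the nearest fit.
- hub_top (a point): Centre of the flat top (32 mm across) of the carousel's dark conical hub, 38 mm above the disc's underside. When slots meet lugs the carousel drops 5 to 8 mm by its weight, until its rim lies on the sloping clip heads; a push of 4 to 15 N straight down here then forces the clips apart and takes it down to the seat, which stops it.
- cup_a (a point): Centre of the foot of one of two white open cups fixed on the disc, standing 45 mm above it; 48 mm across at the top, 44 mm at the foot, walls 3.5 mm. Centre 58 mm from the axis, 45 degrees from the carousel's x axis; 8 mm above the disc's underside.
- cup_b (a point): The same for the other, opposite cup, at 225 degrees from the carousel's x axis.
- clip_left (a joint): Outward travel of the spring clip at the mixer's +y side, m: 0 at rest, up to 0.007; about 0.003 while the rim is passing; springs back to 0 over the rim once the carousel is home.
- clip_right (a joint): The same for the clip at the mixer's -y side.
- amber_bottle: Bystander: amber bottle, 64 mm across, 150 mm tall, origin under its centre.
- jar_tall: Bystander: white jar with green cap, 60 mm across, 85 mm tall, origin under its centre.
- jar_wide: Bystander: clear jar, 84 mm across, 70 mm tall, origin under its centre.
- beaker: Bystander: glass cup, 72 mm across, 90 mm tall, origin under its centre.
- dish: Bystander: glass bowl, 120 mm across, 40 mm tall, origin under its centre.
- foam_cup: Bystander: paper cup, 72 mm across, 100 mm tall, origin under its centre.
- spatula: Bystander: spatula 180 mm long, lying on the table.

How it is judged:
On the way:
1. the carousel has turned onto the lugs and dropped at least 4 mm (z of carousel in the frame of mixer below 0.101 m and horizontal distance between carousel and mixer below 0.004 m).
At the end, for the whole second after the job is handed in: The carousel lies at rest on the seat (its underside less than 2.5 mm above the seat, within 4 mm of the mixer's axis, level within 1.7 degrees), lugs in its slots, and both spring clips are back within 1.2 mm of rest, over its rim (z of carousel in the frame of mixer below 0.0875 m and z of hub_top in the frame of mixer below 0.1255 m and horizontal distance between carousel and mixer below 0.004 m and angle between carousel's own z axis and vertical below 0.03 rad and value of joint each of clip_left, clip_right below 0.0012 m and linear speed of carousel below 0.01 m/s); the robot touches nothing.
It fails at once if a bystander moved more than 30 mm or tipped (distance of any of amber_bottle, jar_tall, jar_wide, beaker, dish, foam_cup, spatula from where it was at the start of the episode above 0.03 m or angle between any of amber_bottle, jar_tall, jar_wide, beaker, dish, foam_cup's own z axis and vertical above 0.5 rad).
It also fails if it takes over 51 s, if anything falls off the work surface, if the arm or the gripper's body presses on something with over 40 N, if the wrist force passes 120 N, or if a joint passes its speed limit or range.

## Working session

There is one attempt and no reset: what is moved stays moved. The work goes in short steps, Python scripts to look and compute and a tool call to move; the robot and the scene stay as the last step left them, time stands still between calls to the robot, and variables do not carry over. Pictures are saved under pics/ and viewed, and the job is handed in when it is done.

Besides the shell and the picture viewer there is one more tool, called after "Request:" as name(argument=value, ...), one argument or row to a line, values as JSON. drive_tool: Moves the arm, as the interface text tells. Its arguments: {"type":"object","properties":{"targets":{"type":"array","items":{"type":"number"}},"grip":{"type":"number"},"squeeze":{"type":"number"}},"required":["targets"]}

```bash
ls; mkdir -p pics; python3 - <<'E'
from rig import robot
import cv2,numpy as np
o=robot.get_obs()
print({k:np.round(v,3) for k,v in o.items()}, robot.grasp_offset)
for n in ("scene","side","wrist"):
    p,d=robot.camera(n); cv2.imwrite(f"pics/{n}0.png",p[:,:,::-1]); np.save(f"pics/{n}0.npy",d)
    c=robot.calibration(n); print(n,{k:np.round(v,3).tolist() for k,v in c.items()})
E
```

```text
pics
{'time': np.float64(0.0), 'q': array([-1.373,  0.528,  1.434,  0.   ,  1.181, -0.178]), 'joint_velocities': array([ 0.001, -0.001, -0.   , -0.   ,  0.001,  0.001]), 'joint_torque': array([-1.0000e-03, -4.4005e+01, -1.7659e+01,  6.3000e-02,  5.8000e-02,
       -0.0000e+00]), 'position': array([ 0.229, -0.581,  0.184]), 'tool_rot': array([ 0.982,  0.187,  0.   , -0.001]), 'ft_force': array([-0.1  ,  0.475,  0.064]), 'moment': array([0.013, 0.021, 0.036]), 'grip_width': np.float64(0.087)} 0.0187
scene {'mtx': [[410.41, 0.0, 286.842], [0.0, 410.41, 210.13], [0.0, 0.0, 1.0]], 'R': [[0.748, 0.664, -0.011], [0.405, -0.469, -0.785], [-0.526, 0.582, -0.62]], 't': [-0.495, -0.103, 1.432]}
side {'mtx': [[470.23, 0.0, 282.913], [0.0, 470.23, 212.247], [0.0, 0.0, 1.0]], 'R': [[-0.789, -0.615, -0.012], [-0.439, 0.577, -0.688], [0.43, -0.538, -0.725]], 't': [0.515, 0.305, 1.33]}
wrist {'mtx': [[325.192, 0.0, 279.311], [0.0, 325.192, 211.327], [0.0, 0.0, 1.0]], 'hand_eye': [[0.001, -0.971, -0.24, 0.067], [1.0, 0.001, 0.001, 0.0], [-0.001, -0.24, 0.971, -0.199], [0.0, 0.0, 0.0, 1.0]]}
```

View pics/scene0.png

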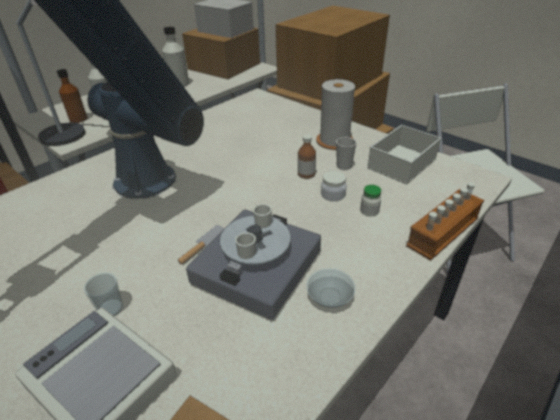

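View pics/side0.png

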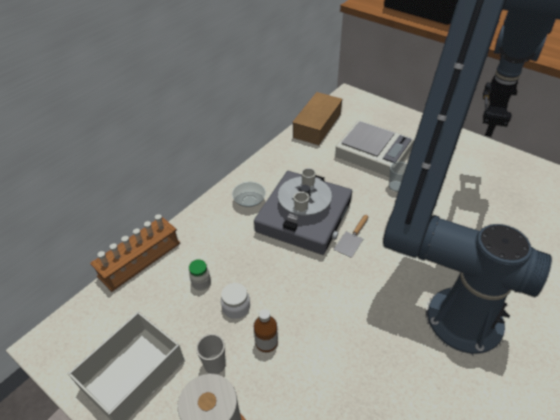

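View pics/wrist0.png

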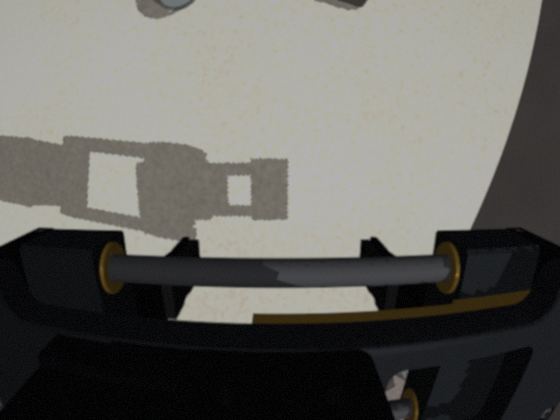

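The scene view shows the mixer around pixel (255,258), the cups at (263,215) and (246,245), and the clip blocks at (280,222) and (232,272). Next I'll measure them using depth.

```bash
cat > h.py <<'E'
from rig import robot
import cv2,numpy as np
from scipy.spatial.transform import Rotation as Ro
def cloud(n,d):
    c=robot.calibration(n);K=np.array(c['mtx']);v,u=np.mgrid[:420,:560]
    X=np.stack([(u-K[0,2])/K[0,0]*d,(v-K[1,2])/K[1,1]*d,d],-1)
    return (X-np.array(c['t']))@np.array(c['R'])
def topview(P,img,d,lo,hi,s,zlo,zhi):
    pass
def proj(n,X):
    c=robot.calibration(n);K=np.array(c['mtx']);x=(np.array(X)@np.array(c['R']).T+np.array(c['t']));x=x@K.T
    return x[...,:2]/x[...,2:]
E
python3 - <<'E'
from h import *
for n,(x0,y0,x1,y1) in dict(scene=(180,190,340,320),side=(240,150,370,260)).items():
    d=np.load(f"pics/{n}0.npy");P=cloud(n,d)
    for (a,b) in ([(263,210),(246,240),(255,228),(232,272),(280,222),(205,265),(300,245),(265,300),(250,290),(252,262)] if n=='scene' else [(308,175),(301,200),(305,190),(291,223),(320,182),(280,205)]): print(n,a,b,P[b,a].round(3))
    img=cv2.imread(f"pics/{n}0.png")[y0:y1,x0:x1]; cv2.imwrite(f"pics/{n}0z.png",cv2.resize(img,None,fx=4.9,fy=4.6,interpolation=cv2.INTER_CUBIC))
    m=(d>0)&(P[...,2]>.06)&(P[...,2]<.2)
    sel=m[y0:y1,x0:x1]; Q=P[y0:y1,x0:x1][sel]
    h,_=np.histogram(Q[:,2],bins=np.arange(.06,.2,.004)); print(h)
    q=Q[(Q[:,2]>.060)&(Q[:,2]<.078)]; r=cv2.minAreaRect(q[:,:2].astype(np.float32)*1000); print(r, len(q))
E
```

```text
scene 263 210 [0.559 0.025 0.142]
scene 246 240 [ 0.604 -0.079  0.136]
scene 255 228 [ 0.596 -0.04   0.144]
scene 232 272 [ 0.617 -0.143  0.086]
scene 280 222 [0.602 0.043 0.114]
scene 205 265 [ 0.538 -0.163  0.071]
scene 300 245 [0.669 0.044 0.072]
scene 265 300 [ 0.724 -0.143  0.069]
scene 250 290 [ 0.679 -0.146  0.072]
scene 252 262 [ 0.649 -0.106  0.112]
[ 179  479 3222  450   27   35   48  192   42   55   56   58  350 1424
   73   53   61   84   85   95  152  112   81   92  139    5    0    0
    0    0    0    0    0    0]
((596.2606201171875, -43.6168212890625), (247.98272705078125, 271.21710205078125), 13.358258247375488) 4345
side 308 175 [ 0.631 -0.111  0.128]
side 301 200 [ 0.58  -0.003  0.127]
side 305 190 [ 0.587 -0.033  0.144]
side 291 223 [0.566 0.068 0.09 ]
side 320 182 [ 0.587 -0.119  0.115]
side 280 205 [0.654 0.013 0.072]
[ 152  565 1442  508   35   15   39   79   36   31   31   47  366  634
  145   31   37   48   49   53   75   74   39   69   54   17    0    0
    0    0    0    0    0    0]
((621.1095581054688, -146.0172119140625), (251.7534942626953, 496.488037109375), 13.81052303314209) 2688
```

```bash
python3 - <<'E'
from h import *
for n,(x0,y0,x1,y1) in dict(scene=(180,190,340,320),side=(240,150,370,260)).items():
    d=np.load(f"pics/{n}0.npy");P=cloud(n,d)
    Q=P[y0:y1,x0:x1].reshape(-1,3); Q=Q[np.hypot(Q[:,0]-.596,Q[:,1]+.044)<.13]
    D=Q[(Q[:,2]>.107)&(Q[:,2]<.116)&(np.hypot(Q[:,0]-.596,Q[:,1]+.044)<.1)]
    print(n,'disc',cv2.minEnclosingCircle(D[:,:2].astype(np.float32)*1000),D[:,2].mean())
    C=Q[(Q[:,2]>.145)&(Q[:,2]<.17)&(np.hypot(Q[:,0]-.596,Q[:,1]+.044)>.026)].astype(np.float32)
    _,l,c=cv2.kmeans(C[:,:2].copy(),2,None,(3,50,1e-5),5,cv2.KMEANS_PP_CENTERS)
    for k in 0,1:
        B=C[l[:,0]==k]; print(len(B),cv2.minEnclosingCircle(B[:,:2]*1000),B[:,2].max())
    H=Q[(Q[:,2]>.136)&(np.hypot(Q[:,0]-.596,Q[:,1]+.044)<.02)]; print('hub',H.mean(0),len(H))
E
```

```text
scene disc ((594.3860473632812, -42.73480224609375), 89.2146987915039) 0.11300643647708876
212 ((618.2266235351562, -96.79883575439453), 24.61235237121582) 0.16204286
175 ((567.452392578125, 9.17448616027832), 26.954837799072266) 0.1604696
hub [ 0.59719718 -0.04481872  0.14248586] 115
side disc ((595.2327270507812, -37.774532318115234), 91.08023834228516) 0.11247937408724273
109 ((571.5453491210938, 12.701550483703613), 25.66407012939453) 0.16304788
102 ((622.6047973632812, -90.62486267089844), 27.093297958374023) 0.16186732
hub [ 0.59516549 -0.03962345  0.14277815] 61
```

View pics/scene0z.png

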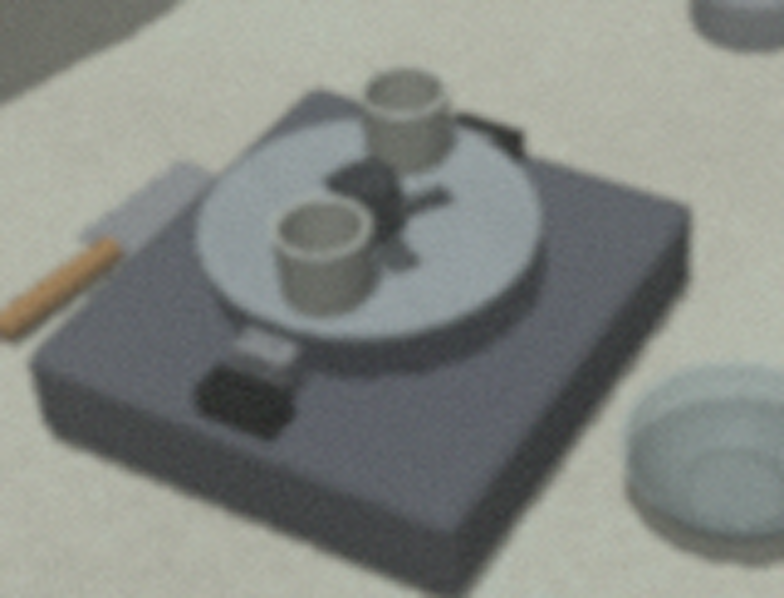

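View pics/side0z.png

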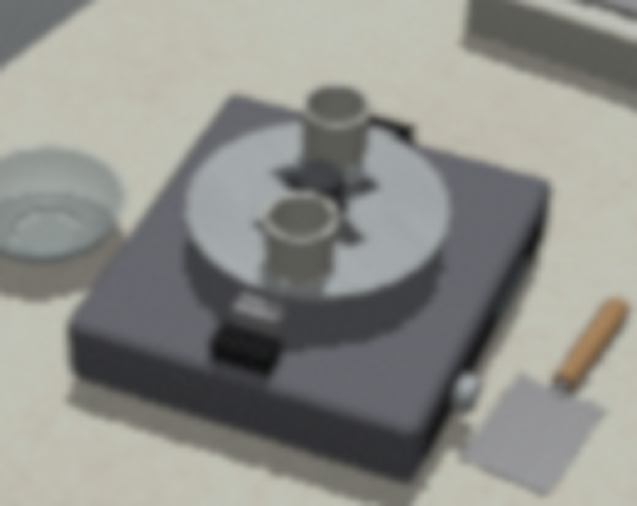

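Measured values:

| Item | Value |
|---|---|
| Axis | about (0.5955, -0.0415) |
| Mixer yaw | about 13.4° |
| Cup line | about 116° |

The fit needs the cup line at about 148.4°, so the carousel must turn about +32° CCW. My plan is to centre the open fingers over the axis and push both cups sideways like a wrench. First I'll go above it and refine with the wrist camera.

```bash
cat >> h.py <<'E'
def delta(x,y,z,yaw):
    "shift (cm) and turn (deg, rotvec) in tool axes to reach tool-down pose with tool y (jaw) at world angle yaw deg (or +180)"
    o=robot.get_obs();R0=Ro.from_quat(o['tool_rot']);best=None
    for a in (yaw,yaw+180):
        yv=np.array([np.cos(np.radians(a)),np.sin(np.radians(a)),0]);zv=np.array([0,0,-1.]);R1=Ro.from_matrix(np.stack([np.cross(yv,zv),yv,zv],1))
        r=(R0.inv()*R1).as_rotvec(degrees=True)
        print(a,'turn',r.round(2))
    print('shift',(R0.inv().apply(np.array([x,y,z])-o['position'])*100).round(2),'yaw now',np.degrees(np.arctan2(*R0.as_matrix()[1::-1,1])).round(2))
    print('q',o['q'].round(3),'F',o['ft_force'].round(2),'pos',o['position'].round(4),'t',o['time'])
E
python3 - <<'E'
from h import *
delta(.5955,-.0415,.26,61)
E
```

```text
61 turn [-3.0000e-02 -1.1000e-01 -1.2947e+02]
241 turn [-9.000e-02  3.000e-02  5.053e+01]
shift [ 53.86 -36.73  -7.54] yaw now -68.47
q [-1.373  0.528  1.434 -0.     1.181 -0.178] F [-0.09 -0.38  0.47] pos [ 0.2293 -0.5808  0.1839] t 0.15
```

Request:
drive_tool(
  targets=[0,0,-4,0,0,0,0,0,-8,0,0,0,4,-3,-8,0,0,-7,8,-6,-8,0,0,-14,12,-8,-8,0,0,-21,16,-11,-8,0,0,-28,19,-13,-8,0,0,-35,22,-15,-8,0,0,-42,26,-18,-8,0,0,-49,29,-20,-8,0,0,-56,33,-22,-8,0,0,-63,36,-25,-8,0,0,-70],
  grip=-1,
)

```text
time: 1.15
position: [0.4633, -0.2349, 0.2647]
tool_rot: [0.696, 0.718, 0.0, 0.001]
ft_force: [0.7, -1.3, 0.6]
grip_width: 0.0872
```

```bash
python3 - <<'E'
from h import *
delta(.5955,-.0415,.26,61)
E
```

```text
61 turn [ 3.000e-02  7.000e-02 -5.914e+01]
241 turn [ 8.0000e-02 -4.0000e-02  1.2086e+02]
shift [18.91 13.84  0.47] yaw now 1.86
q [-0.685  0.292  1.592  0.     1.256 -0.717] F [ 0.68 -1.3   0.57] pos [ 0.4633 -0.2349  0.2647] t 1.15
```

Request:
drive_tool(
  targets=[2.5,1.8,0,0,0,-7,5,3.6,0,0,0,-14,7.5,5.4,0,0,0,-21,10,7.2,0.1,0,0,-28,12,9,0.2,0,0,-35,14.5,10.6,0.3,0,0,-42,16.7,12.2,0.4,0,0,-49,18,13.2,0.4,0,0,-55,18.9,13.8,0.4,0,0,-59.1,18.9,13.8,0.4,0,0,-59.1,18.9,13.8,0.4,0,0,-59.1],
)

```text
time: 2.07
position: [0.5943, -0.0432, 0.2602]
tool_rot: [0.254, 0.967, -0.0, -0.001]
ft_force: [0.3, -0.7, 0.3]
grip_width: 0.0871
```

```bash
python3 - <<'E'
from h import *
delta(.5955,-.0415,.26,61)
o=robot.get_obs()
p,d=robot.camera('wrist');cv2.imwrite('pics/w1.png',p[:,:,::-1]);np.save('pics/w1.npy',d);np.save('pics/w1p.npy',np.r_[o['position'],o['tool_rot']])
print(robot.calibration('wrist'))
E
```

```text
61 turn [-0.04 -0.05 -0.4 ]
241 turn [-8.000e-02  7.000e-02  1.796e+02]
shift [-0.02  0.21  0.02] yaw now 60.6
q [-0.26   0.412  1.414 -0.     1.316 -1.317] F [ 0.26 -0.7   0.26] pos [ 0.5943 -0.0432  0.2602] t 2.0667
{'mtx': array([[325.1922621 ,   0.        , 279.31087455],
       [  0.        , 325.1922621 , 211.327347  ],
       [  0.        ,   0.        ,   1.        ]]), 'hand_eye': array([[ 1.15314751e-03, -9.70691916e-01, -2.40324521e-01,
         6.39336333e-02],
       [ 9.99999117e-01,  1.27797990e-03, -3.63584453e-04,
         1.02015785e-03],
       [ 6.60058396e-04, -2.40323889e-01,  9.70692532e-01,
        -1.99343094e-01],
       [ 0.00000000e+00,  0.00000000e+00,  0.00000000e+00,
         1.00000000e+00]])}
```

View pics/w1.png

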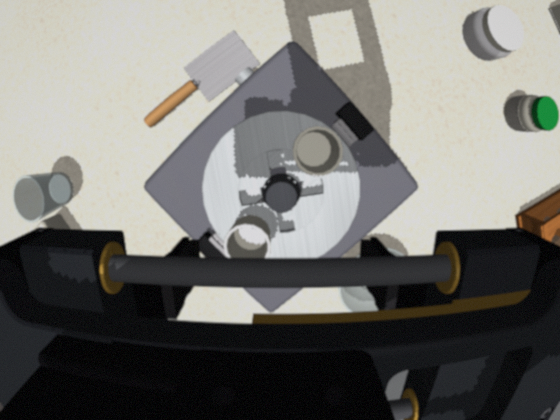

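The wrist view shows the hub at (281,193), the cups at (318,150) and (249,240), and the slots around the hub. I'll compute the axis and angles from it.

```bash
python3 - <<'E'
from h import *
d=np.load('pics/w1.npy');pp=np.load('pics/w1p.npy');c=robot.calibration('wrist')
K=np.array(c['mtx']);v,u=np.mgrid[:420,:560]
dx=(u-K[0,2])/K[0,0];dy=(v-K[1,2])/K[1,1];r=np.hypot(dx,dy)+1e-9
t=np.tan(r)
X=np.stack([dx/r*t*d,dy/r*t*d,d],-1)
he=np.array(c['hand_eye']);print(he[:3,3])
T=X@he[:3,:3].T+he[:3,3]
P=Ro.from_quat(pp[3:]).apply(T.reshape(-1,3)).reshape(420,560,3)+pp[:3]
for a,b in [(281,193),(318,132),(249,222),(352,121),(293,45),(150,186),(413,186),(272,160),(320,190),(245,197)]: print(a,b,P[b,a].round(4))
ok=(d>0)&(v<260)
Q=P[ok];rr=np.hypot(Q[:,0]-.5955,Q[:,1]+.0415)
D=Q[(Q[:,2]>.106)&(Q[:,2]<.117)&(rr<.1)];print('disc',cv2.minEnclosingCircle(D[:,:2].astype(np.float32)*1000),D[:,2].mean())
M=Q[(Q[:,2]>.062)&(Q[:,2]<.078)&(rr<.2)];print('mixer',cv2.minAreaRect(M[:,:2].astype(np.float32)*1000))
H=Q[(Q[:,2]>.138)&(rr<.022)];print('hub',cv2.minEnclosingCircle(H[:,:2].astype(np.float32)*1000),H[:,2].mean())
C=Q[(Q[:,2]>.154)&(Q[:,2]<.17)&(rr>.026)&(rr<.1)].astype(np.float32)
_,l,_=cv2.kmeans(C[:,:2].copy(),2,None,(3,50,1e-5),5,cv2.KMEANS_PP_CENTERS)
cc=[]
for k in 0,1:
    B=C[l[:,0]==k];e=cv2.minEnclosingCircle(B[:,:2]*1000);cc.append(e[0]);print(e,len(B))
cc=np.array(cc);print(cc.mean(0),np.degrees(np.arctan2(*(cc[1]-cc[0])[::-1]))%180)
# black blocks
BL=Q[(Q[:,2]>.083)&(Q[:,2]<.097)&(rr>.1)&(rr<.135)];print('block',BL.mean(0),len(BL))
E
```

```text
[ 0.06393363  0.00102016 -0.19934309]
281 193 [ 0.5918 -0.039   0.1426]
318 132 [0.5578 0.0242 0.1201]
249 222 [ 0.6008 -0.0806  0.1483]
352 121 [0.5667 0.0685 0.0891]
293 45 [0.4528 0.0559 0.0687]
150 186 [ 0.5125 -0.1871  0.0687]
413 186 [0.6779 0.1078 0.0694]
272 160 [ 0.5626 -0.0343  0.0819]
320 190 [ 0.6205 -0.0023  0.0853]
245 197 [ 0.5848 -0.0837  0.0833]
disc ((595.4710083007812, -40.78838348388672), 88.05252075195312) 0.11255033577771414
mixer ((594.4854736328125, -40.402923583984375), (248.37416076660156, 268.6060791015625), 13.463751792907715)
hub ((595.2046508789062, -40.8623046875), 16.574779510498047) 0.1421076178607771
((570.8717651367188, 12.189598083496094), 23.99344253540039) 569
((618.7350463867188, -92.81720733642578), 23.888166427612305) 349
[594.80340576 -40.31380463] 114.50403133122767
block [ 0.58436978 -0.00439766  0.08906898] 1094
```

```bash
python3 - <<'E'
from h import *
delta(.5955,-.0408,.13,60.6)
E
```

```text
60.6 turn [-0.05 -0.05 -0.06]
240.6 turn [-8.0000e-02  7.0000e-02  1.7994e+02]
shift [1.000e-02 3.400e-01 1.303e+01] yaw now 60.54
q [-2.610e-01  4.120e-01  1.414e+00 -1.000e-03  1.316e+00 -1.317e+00] F [0.42 0.4  0.33] pos [ 0.5941 -0.0438  0.2603] t 2.1167
```

Request:
drive_tool(
  targets=[0,0.3,2,0,0,0,0,0.3,4,0,0,0,0,0.3,6,0,0,0,0,0.3,7,0,0,0,0,0.3,7,0,0,0,0,0.3,7,0,0,0],
)

```text
time: 2.62
position: [0.5958, -0.0417, 0.1906]
tool_rot: [0.254, 0.967, -0.0, -0.0]
ft_force: [0.5, -0.5, -0.3]
grip_width: 0.0867
```

```bash
python3 - <<'E'
from h import *
delta(.5955,-.0408,.13,60.6)
E
```

```text
60.6 turn [-0.02 -0.04 -0.06]
240.6 turn [-7.0000e-02  3.0000e-02  1.7994e+02]
shift [0.06 0.06 6.06] yaw now 60.54
q [-0.257  0.484  1.497 -0.     1.162 -1.313] F [ 0.54 -0.52 -0.3 ] pos [ 0.5958 -0.0417  0.1906] t 2.6167
```

Request:
drive_tool(
  targets=[0,0,2,0,0,0,0.1,0.1,4,0,0,0,0.1,0.1,5.5,0,0,0,0.1,0.1,6,0,0,0,0.1,0.1,6,0,0,0],
)

```text
time: 3.03
position: [0.5956, -0.0398, 0.1306]
tool_rot: [0.254, 0.967, -0.0, -0.0]
ft_force: [-0.2, -0.7, -0.5]
grip_width: 0.0876
```

Request:
drive_tool(
  targets=[0,0,0,0,0,-3,0,0,0,0,0,-6,0,0,0,0,0,-9,0,0,0,0,0,-12,0,0,0,0,0,-15,0,0,0,0,0,-18,0,0,0,0,0,-21,0,0,0,0,0,-24,0,0,0,0,0,-27,0,0,0,0,0,-27],
)

```text
time: 3.87
position: [0.5973, -0.0401, 0.1328]
tool_rot: [0.02, 1.0, -0.001, 0.002]
ft_force: [-0.3, 0.1, -0.3]
grip_width: 0.0867
```

```bash
python3 - <<'E'
from h import *
delta(.5955,-.0408,.13,111)
print(robot.get_obs()['moment'])
for n in ('scene','wrist'):
    p,d=robot.camera(n);cv2.imwrite(f'pics/{n}2.png',p[:,:,::-1] if n=='wrist' else cv2.resize(p[190:320,180:340,::-1],None,fx=4.5,fy=4.5,interpolation=2))
E
```

```text
111 turn [ -0.1    0.21 -23.33]
291 turn [3.0000e-01 1.4000e-01 1.5667e+02]
shift [ 0.18 -0.07  0.28] yaw now 87.67
q [-0.254  0.553  1.555 -0.     1.03  -1.784] F [-0.33  0.13 -0.27] pos [ 0.5973 -0.0401  0.1328] t 3.8667
[ 0.06769873 -0.1060696  -0.10745153]
```

View pics/wrist2.png

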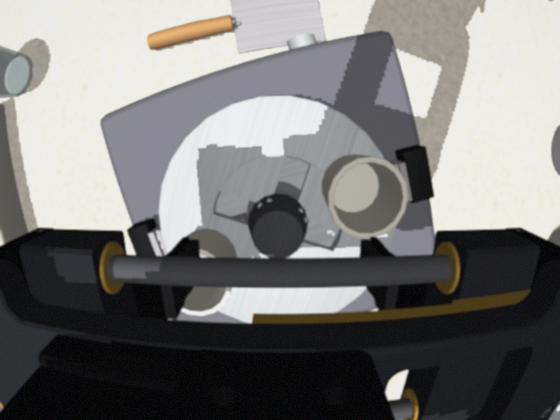

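View pics/scene2.png

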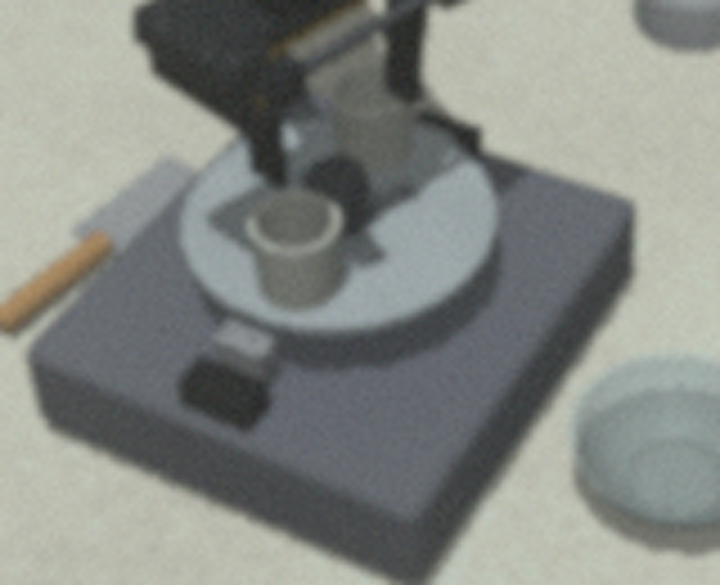

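The fingers are next to the cups and level with them, at yaw 87.7°. I'll continue slowly.

Request:
drive_tool(
  targets=[0.1,0,0.1,0,0,-1.5,0.1,0,0.1,0,0,-3,0.1,0,0.1,0,0,-4.5,0.1,0,0.1,0,0,-6,0.1,0,0.1,0,0,-7.5,0.1,0,0.1,0,0,-9,0.1,0,0.1,0,0,-10.5,0.1,0,0.1,0,0,-12,0.1,0,0.1,0,0,-12],
)

```text
time: 4.72
position: [0.5953, -0.0397, 0.1304]
tool_rot: [-0.084, 0.997, -0.0, 0.001]
ft_force: [-0.1, 0.5, 0.5]
grip_width: 0.0867
```

```bash
cat >> h.py <<'E'
def wcloud():
    o=robot.get_obs();p,d=robot.camera('wrist');c=robot.calibration('wrist')
    K=np.array(c['mtx']);v,u=np.mgrid[:420,:560]
    dx=(u-K[0,2])/K[0,0];dy=(v-K[1,2])/K[1,1];r=np.hypot(dx,dy)+1e-9;t=np.tan(r)
    X=np.stack([dx/r*t*d,dy/r*t*d,d],-1);he=np.array(c['hand_eye']);T=X@he[:3,:3].T+he[:3,3]
    P=Ro.from_quat(o['tool_rot']).apply(T.reshape(-1,3)).reshape(420,560,3)+o['position']
    P[(d<=0)|(v>225)]=9
    return p,P
def report(tag):
    p,P=wcloud();cv2.imwrite(f'pics/{tag}.png',p[:,:,::-1])
    Q=P.reshape(-1,3);rr=np.hypot(Q[:,0]-.5955,Q[:,1]+.0408)
    D=Q[(Q[:,2]>.085)&(Q[:,2]<.12)&(rr<.085)&(rr>.05)];print('disc z',np.median(D[:,2]),len(D))
    A=np.c_[D[:,:2],np.ones(len(D))];s=np.abs(D[:,2]-np.median(D[:,2]))<.004
    print('plane tilt',np.linalg.lstsq(A[s],D[s,2],rcond=None)[0][:2])
    zt=np.median(D[:,2])+.041
    C=Q[(Q[:,2]>zt)&(Q[:,2]<zt+.01)&(rr>.026)&(rr<.1)].astype(np.float32)
    if len(C)>20:
        e=cv2.minEnclosingCircle(C[:,:2]*1000);print('cup',e,'ang',np.degrees(np.arctan2(e[0][1]+40.8,e[0][0]-595.5)))
E
python3 - <<'E'
from h import *
delta(.5955,-.0408,.13,111)
print(robot.get_obs()['moment'])
report('w3')
E
```

```text
111 turn [ -0.04   0.07 -11.41]
291 turn [1.0000e-01 5.0000e-02 1.6859e+02]
shift [-0.01 -0.11  0.04] yaw now 99.59
q [-0.254  0.555  1.56   0.     1.026 -1.992] F [-0.07  0.47  0.5 ] pos [ 0.5953 -0.0397  0.1304] t 4.7167
[ 0.10222035 -0.13391223  0.00783804]
disc z 0.11237495579095133 13996
plane tilt [0.0205127  0.01195415]
cup ((570.9017333984375, 11.397538185119629), 23.872177124023438) ang 115.23231644766994
```

View pics/w3.png

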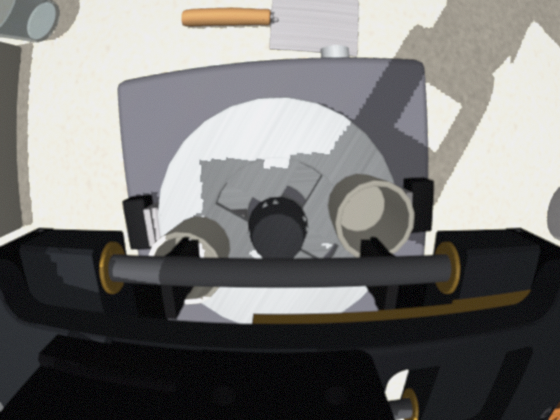

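The cup still reads about 115° although the fingers are at 99.6°, which doesn't fit. I'll look from the other cameras.

```bash
python3 - <<'E'
from h import *
for n,(x0,y0,x1,y1) in dict(scene=(210,170,310,260),side=(260,140,350,220)).items():
    p,d=robot.camera(n);cv2.imwrite(f'pics/{n}3.png',cv2.resize(p[y0:y1,x0:x1,::-1],None,fx=6.5,fy=6.5,interpolation=2))
p=cv2.imread('pics/w3.png');cv2.imwrite('pics/w3z.png',cv2.resize(p[160:300,130:430],None,fx=2.6,fy=2.6,interpolation=2))
E
```

```text
(no output)
```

View pics/scene3.png

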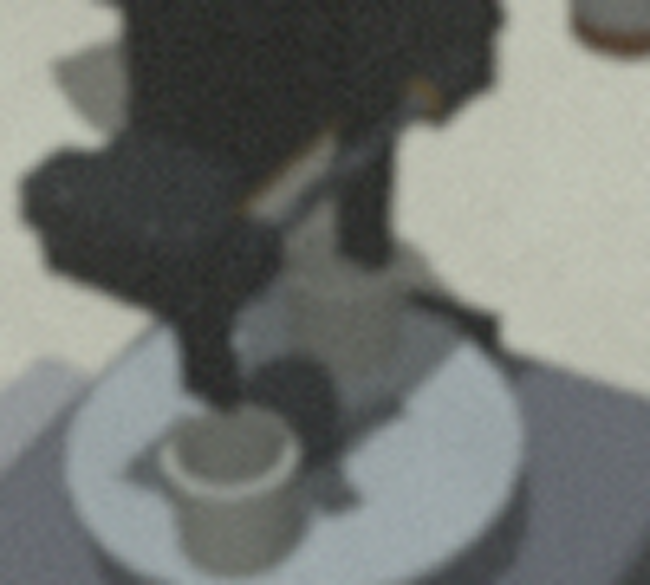

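View pics/side3.png

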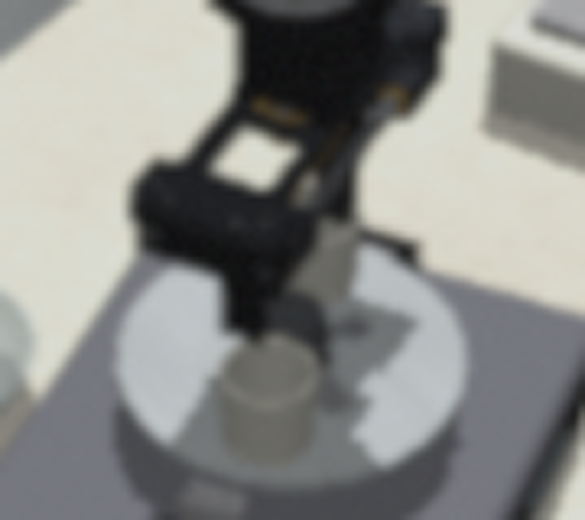

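View pics/w3z.png

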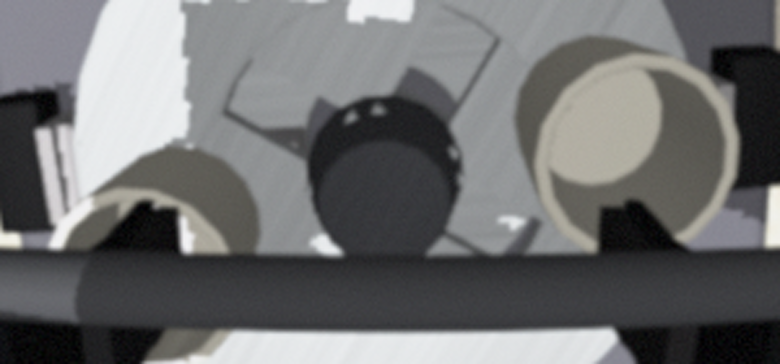

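```bash
python3 - <<'E'
from h import *
o=robot.get_obs();R=Ro.from_quat(o['tool_rot']);print(o['position'])
for n in ('scene','side'):
    p,d=robot.camera(n);P=cloud(n,d);Q=P.reshape(-1,3);g=p.reshape(-1,3).max(1)
    T=R.inv().apply(Q-o['position'])*1000
    m=(np.abs(T[:,0])<60)&(np.abs(T[:,1])<90)&(T[:,2]>-60)&(T[:,2]<10)&(d.ravel()>0)&(g<70)
    t=T[m]
    for lo in range(-60,10,5):
        s=t[(t[:,2]>=lo)&(t[:,2]<lo+5)]
        for sg in (1,-1):
            w=s[(sg*s[:,1]>25)]
            if len(w): print(n,lo,sg,len(w),w.min(0).round(0),w.max(0).round(0))
p,P=wcloud()
E
```

```text
[ 0.59499346 -0.03965587  0.13005922]
scene -60 1 10 [ -9.  41. -59.] [  5.  46. -56.]
scene -60 -1 13 [-11. -54. -60.] [  5. -47. -55.]
scene -55 1 13 [-12.  41. -55.] [  6.  47. -50.]
scene -55 -1 10 [-11. -56. -55.] [  4. -50. -50.]
scene -50 1 10 [-12.  41. -49.] [  6.  46. -46.]
scene -50 -1 13 [-10. -56. -50.] [  4. -44. -45.]
scene -45 1 10 [-11.  42. -45.] [  8.  47. -42.]
scene -45 -1 5 [-11. -53. -44.] [ -5. -45. -41.]
scene -40 1 1 [ -1.  44. -40.] [ -1.  44. -40.]
side -60 1 4 [ -7.  46. -59.] [  7.  57. -56.]
side -60 -1 2 [  1. -46. -60.] [  4. -44. -55.]
side -55 1 8 [ -6.  50. -55.] [  4.  54. -50.]
side -55 -1 3 [  2. -48. -55.] [  9. -42. -51.]
side -50 1 5 [ -4.  45. -50.] [  9.  55. -45.]
side -50 -1 4 [ -3. -48. -50.] [  6. -44. -48.]
side -45 1 2 [  3.  43. -44.] [  6.  50. -43.]
side -45 -1 7 [ -3. -47. -45.] [  8. -39. -41.]
side -25 -1 1 [-31. -67. -21.] [-31. -67. -21.]
side 5 -1 1 [-18. -35.   6.] [-18. -35.   6.]
```

```bash
python3 - <<'E'
from h import *
o=robot.get_obs();R=Ro.from_quat(o['tool_rot']);print(o['position'],o['grip_width'])
for n,(x0,y0,x1,y1) in dict(scene=(210,150,310,260),side=(250,120,350,220)).items():
    p,d=robot.camera(n);im=p[:,:,::-1].copy()
    im=cv2.resize(im[y0:y1,x0:x1],None,fx=5.4,fy=5.4,interpolation=2)
    for sg in (1,-1):
      for z in range(-70,1,10):
        u=proj(n,R.apply([0,sg*.05,z/1000])+o['position']); q=((u-[x0,y0]+.5)*5.4).astype(int)
        cv2.circle(im,tuple(map(int,q)),3,(0,0,255) if sg>0 else (0,255,0),-1)
    cv2.imwrite(f'pics/{n}4.png',im)
E
```

```text
[ 0.59479317 -0.03958899  0.12978267] 0.08719096284204218
```

View pics/scene4.png

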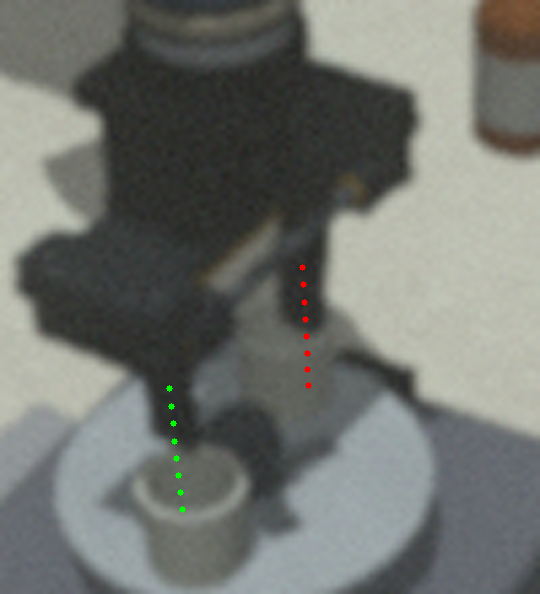

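View pics/side4.png

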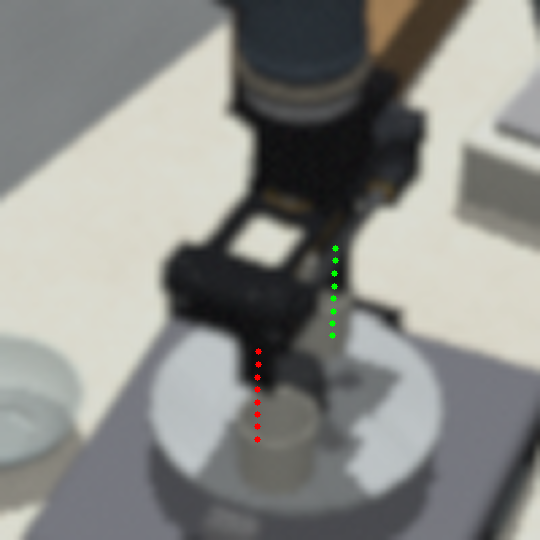

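The overlay shows that the visible fingertips end about 40 mm above the reported TCP. They have been passing over the cup tops without touching, which explains the zero force. I'll turn back clear of the cups, then check the real fingertip height.

Request:
drive_tool(
  targets=[0,0,0,0,0,6,0,0,0,0,0,12,0,0,0,0,0,18,0,0,0,0,0,24,0,0,0,0,0,30,0,0,0,0,0,36,0,0,0,0,0,39,0,0,0,0,0,39,0,0,0,0,0,39],
)

```text
time: 5.87
position: [0.5947, -0.0396, 0.1296]
tool_rot: [0.253, 0.968, -0.0, -0.0]
ft_force: [0.7, -1.0, 1.6]
grip_width: 0.0869
```

```bash
cat >> h.py <<'E'
def overlay(tag,h=.05,zs=range(-70,1,10),box=dict(scene=(200,140,320,250),side=(240,110,360,220))):
    o=robot.get_obs();R=Ro.from_quat(o['tool_rot']);ims=[]
    for n,(x0,y0,x1,y1) in box.items():
        p,d=robot.camera(n);im=p[:,:,::-1].copy();T=R.inv().apply(cloud(n,d).reshape(-1,3)-o['position'])*1000
        g=p.reshape(-1,3).max(1);m=(np.abs(T[:,0])<14)&(np.abs(np.abs(T[:,1])-h*1000)<14)&(T[:,2]>-75)&(T[:,2]<20)&(g<60)
        for sg in (1,-1):
            t=T[m&(sg*T[:,1]>0)];print(n,sg,'lowest dark',np.sort(t[:,2])[-6:].round(0), t[np.argsort(t[:,2])[-6:],:2].round(0).tolist())
        im=cv2.resize(im[y0:y1,x0:x1],(400,366),interpolation=2);f=400/(x1-x0)
        for sg in (1,-1):
            for z in zs:
                u=proj(n,R.apply([0,sg*h,z/1000])+o['position']); q=((u-[x0,y0]+.5)*f).astype(int)
                cv2.circle(im,tuple(map(int,q)),2,(0,0,255) if sg>0 else (0,255,0),-1)
        ims.append(im)
    cv2.imwrite(f'pics/{tag}.png',np.hstack(ims))
E
python3 - <<'E'
from h import *
delta(.5955,-.0408,.13,60.6)
overlay('ov5')
E
```

```text
60.6 turn [-0.   -0.    0.11]
240.6 turn [   0.     -0.   -179.89]
shift [-0.13 -0.07 -0.04] yaw now 60.71
q [-0.254  0.555  1.561 -0.     1.025 -1.313] F [ 0.67 -0.99  1.56] pos [ 0.5947 -0.0396  0.1296] t 5.8667
scene 1 lowest dark [-48. -48. -47. -45. -44. -41.] [[-14.0, 48.0], [-10.0, 49.0], [-6.0, 43.0], [-13.0, 48.0], [-8.0, 47.0], [-8.0, 47.0]]
scene -1 lowest dark [-51. -48. -48. -47. -45. -43.] [[-10.0, -47.0], [-10.0, -50.0], [-11.0, -47.0], [-12.0, -50.0], [-13.0, -51.0], [-8.0, -47.0]]
side 1 lowest dark [-62. -58. -57. -57. -55. -48.] [[9.0, 50.0], [3.0, 54.0], [9.0, 50.0], [11.0, 54.0], [6.0, 52.0], [8.0, 50.0]]
side -1 lowest dark [-49. -49. -48. -46. -46. -44.] [[8.0, -50.0], [6.0, -48.0], [9.0, -46.0], [-9.0, -44.0], [-5.0, -42.0], [6.0, -51.0]]
```

View pics/ov5.png

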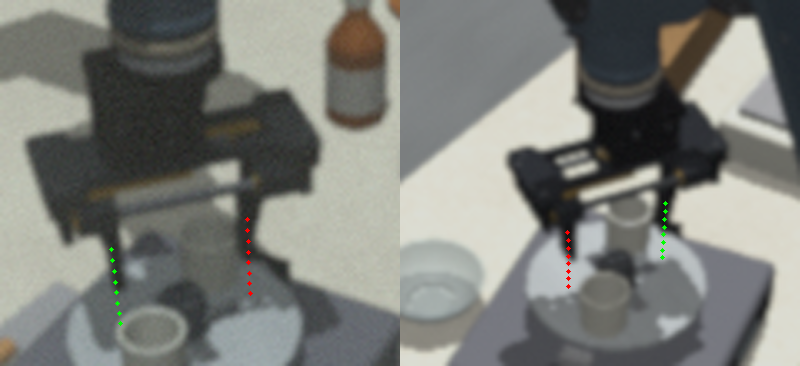

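The overlay clearly shows the fingers ending about 41 mm above the reported TCP, so the true tip is at z≈0.17. I'll descend in small steps and watch the force.

Request:
drive_tool(
  targets=[-0.1,-0.1,0.5,0,0,0,-0.1,-0.1,1,0,0,0,-0.1,-0.1,1.5,0,0,0,-0.1,-0.1,2,0,0,0,-0.1,-0.1,2,0,0,0],
)

```text
time: 6.38
position: [0.5939, -0.0407, 0.1081]
tool_rot: [0.253, 0.967, 0.0, -0.002]
ft_force: [0.1, 0.5, -0.7]
grip_width: 0.0871
```

```bash
python3 - <<'E'
from h import *
delta(.5955,-.0408,.09,60.6)
overlay('ov6')
E
```

```text
60.6 turn [-0.04 -0.17  0.03]
240.6 turn [ 2.7000e-01 -6.0000e-02 -1.7997e+02]
shift [-0.15  0.07  1.81] yaw now 60.63
q [-0.256  0.585  1.578  0.     0.982 -1.314] F [ 0.07  0.49 -0.72] pos [ 0.5939 -0.0407  0.1081] t 6.3833
scene 1 lowest dark [-49. -48. -48. -47. -47. -42.] [[-1.0, 43.0], [-13.0, 47.0], [-2.0, 42.0], [-13.0, 49.0], [-11.0, 45.0], [-10.0, 47.0]]
scene -1 lowest dark [-53. -52. -50. -48. -45. -45.] [[-8.0, -47.0], [-11.0, -48.0], [-11.0, -50.0], [-10.0, -48.0], [-10.0, -50.0], [-10.0, -48.0]]
side 1 lowest dark [-66. -61. -60. -57. -57. -55.] [[9.0, 51.0], [8.0, 51.0], [6.0, 53.0], [7.0, 54.0], [8.0, 51.0], [10.0, 52.0]]
side -1 lowest dark [-58. -55. -54. -52. -51. -51.] [[-0.0, -43.0], [8.0, -46.0], [6.0, -44.0], [2.0, -42.0], [9.0, -46.0], [7.0, -43.0]]
```

View pics/ov6.png

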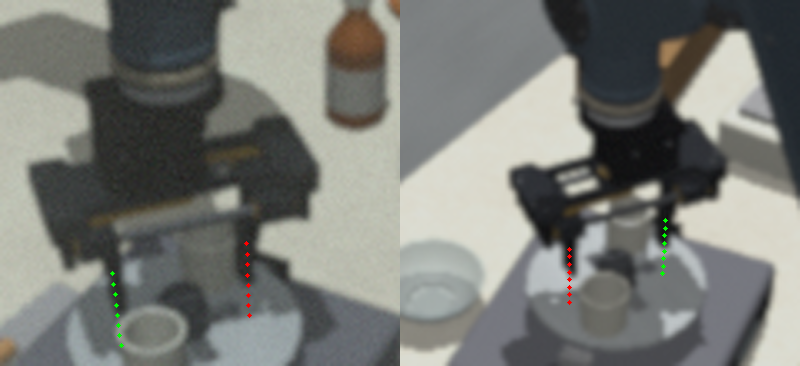

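No contact at a reported 0.108, which is already below the disc top, so the offset is confirmed. I'll go down to a reported 0.09.

Request:
drive_tool(
  targets=[0,0,0.5,0,0,0,-0.1,0,1,0,0,0,-0.1,0,1.4,0,0,0,-0.1,0,1.8,0,0,0,-0.1,0,1.8,0,0,0],
)

```text
time: 6.9
position: [0.5952, -0.0412, 0.0905]
tool_rot: [0.254, 0.967, 0.0, -0.001]
ft_force: [-1.3, 0.2, 0.4]
grip_width: 0.087
```

Request:
drive_tool(
  targets=[0,0,0,0,0,-2,0,0,0,0,0,-4,0,0,0,0,0,-6,0,0,0,0,0,-8,0,0,0,0,0,-10,0,0,0,0,0,-12,0,0,0,0,0,-14,0,0,0,0,0,-16,0,0,0,0,0,-18,0,0,0,0,0,-20,0,0,0,0,0,-20],
)

```text
time: 7.82
position: [0.5953, -0.0413, 0.0916]
tool_rot: [0.081, 0.997, 0.0, -0.001]
ft_force: [-1.0, 0.6, 0.4]
grip_width: 0.0867
```

```bash
python3 - <<'E'
from h import *
delta(.5955,-.0408,.09,112)
print(robot.get_obs()['moment'])
overlay('ov7')
report('w7')
E
```

```text
112 turn [ 2.000e-02 -8.000e-02 -3.134e+01]
292 turn [-1.1000e-01 -3.0000e-02  1.4866e+02]
shift [-0.02  0.06  0.16] yaw now 80.66
q [-0.256  0.608  1.588 -0.     0.947 -1.664] F [-0.96  0.56  0.42] pos [ 0.5953 -0.0413  0.0916] t 7.8167
[ 0.03692878  0.11427753 -0.02764817]
scene 1 lowest dark [-46. -45. -44. -44. -44. -43.] [[-11.0, 48.0], [-12.0, 47.0], [1.0, 44.0], [-10.0, 45.0], [-8.0, 44.0], [-1.0, 43.0]]
scene -1 lowest dark [-66. -61. -61. -58. -56. -53.] [[2.0, -55.0], [-1.0, -54.0], [4.0, -54.0], [-1.0, -54.0], [6.0, -53.0], [1.0, -54.0]]
side 1 lowest dark [-61. -60. -57. -54. -53. -47.] [[3.0, 53.0], [-0.0, 55.0], [3.0, 54.0], [-1.0, 54.0], [4.0, 54.0], [-3.0, 52.0]]
side -1 lowest dark [-49. -49. -48. -46. -44. -43.] [[1.0, -43.0], [6.0, -42.0], [7.0, -45.0], [2.0, -42.0], [-5.0, -45.0], [7.0, -46.0]]
disc z 0.11243174985060936 17262
plane tilt [0.03211692 0.01127581]
cup ((569.01513671875, 10.234396934509277), 23.979320526123047) ang 117.42755362218254
```

View pics/ov7.png

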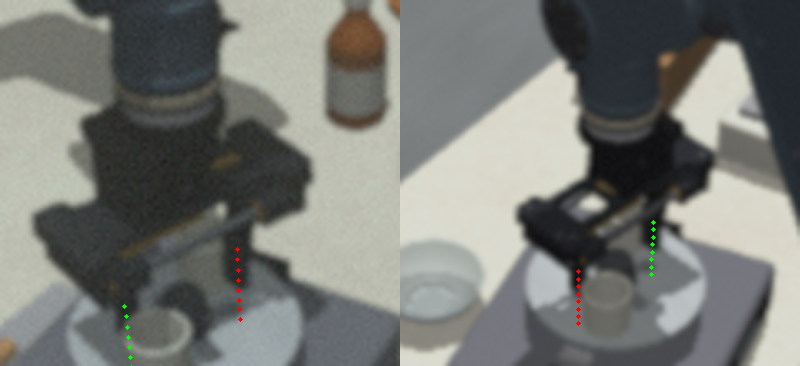

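View pics/w7.png

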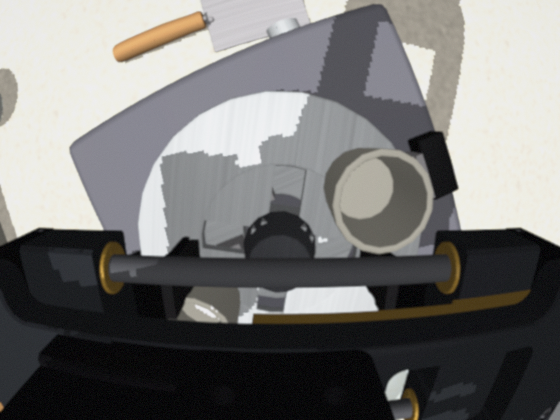

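The cup line moved from 115.2° to 117.4°, so the fingers now push the cups with an offset of about 37°. The fit should come at tool yaw ≈111.5°. Continuing.

Request:
drive_tool(
  targets=[0,0,0,0,0,-2,0,0,0,0,0,-4,0,0,0,0,0,-6,0,0,0,0,0,-8,0,0,0,0,0,-10,0,0,0,0,0,-12,0,0,0,0,0,-14,0,0,0,0,0,-16,0,0,0,0,0,-18,0,0,0,0,0,-20,0,0,0,0,0,-22,0,0,0,0,0,-24],
)

```text
time: 8.97
position: [0.5956, -0.0415, 0.0916]
tool_rot: [-0.128, 0.992, -0.0, -0.0]
ft_force: [-0.2, -1.0, 0.5]
grip_width: 0.0868
```

Request:
drive_tool(
  targets=[0,0,0,0,0,-0.5,0,0,0,0,0,-1,0,0,0,0,0,-1.5,0,0,0,0,0,-2,0,0,0,0,0,-2.5,0,0,0,0,0,-2.5],
)

```text
time: 9.47
position: [0.5961, -0.0413, 0.0916]
tool_rot: [-0.149, 0.989, 0.0, 0.0]
ft_force: [-0.8, 0.2, -1.6]
grip_width: 0.0871
```

```bash
python3 - <<'E'
from h import *
delta(.5955,-.0408,.09,112)
print(robot.get_obs()['moment'])
report('w8')
E
```

```text
112 turn [ 0.01  0.01 -4.86]
292 turn [ 2.0000e-02 -1.0000e-02  1.7514e+02]
shift [0.04 0.06 0.16] yaw now 107.14
q [-0.256  0.609  1.587  0.     0.946 -2.126] F [-0.75  0.22 -1.65] pos [ 0.5961 -0.0413  0.0916] t 9.4667
[ 0.1238786   0.09859652 -0.05985399]
disc z 0.112350176315129 17180
plane tilt [0.02176706 0.0262928 ]
cup ((548.6478881835938, -8.360550880432129), 23.9520263671875) ang 145.30205922140019
```

View pics/w8.png

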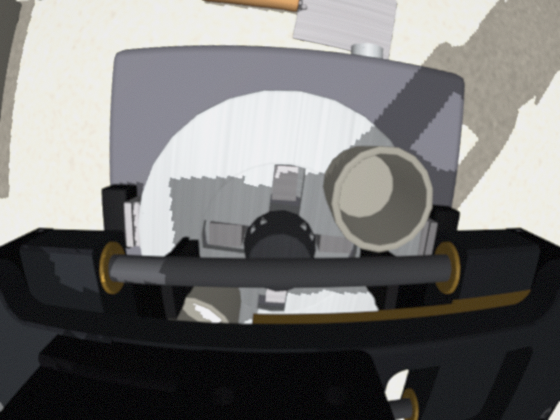

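The lugs now show almost aligned in the slots and the cup line is at 145.3°. I'll continue in 0.5° steps.

Request:
drive_tool(
  targets=[0,0,0,0,0,-0.5,0,0,0,0,0,-1,0,0,0,0,0,-1.5,0,0,0,0,0,-2,0,0,0,0,0,-2,0,0,0,0,0,-2],
)

```text
time: 10.02
position: [0.5967, -0.0415, 0.092]
tool_rot: [-0.166, 0.986, -0.0, 0.001]
ft_force: [-0.1, -0.6, 0.7]
grip_width: 0.0874
```

```bash
python3 - <<'E'
from h import *
delta(.5955,-.0408,.09,112)
print(robot.get_obs()['moment'])
report('w9')
E
```

```text
112 turn [-0.05  0.08 -2.86]
292 turn [1.2000e-01 7.0000e-02 1.7714e+02]
shift [0.09 0.11 0.2 ] yaw now 109.14
q [-0.256  0.608  1.587  0.     0.945 -2.161] F [-0.06 -0.63  0.68] pos [ 0.5967 -0.0415  0.092 ] t 10.0167
[ 0.12947338 -0.13999717  0.0491178 ]
disc z 0.10586129846192385 16749
plane tilt [-0.00508266  0.01949552]
cup ((548.4059448242188, -8.586297988891602), 24.220855712890625) ang 145.62673801233018
```

It dropped 6.5 mm (disc top 0.1059), so the lugs are in the slots. Next I'll back off, lift, and close the fingers to press on the hub.

Request:
drive_tool(
  targets=[0,0,0,0,0,3,0,0,0,0,0,6,0,0,0,0,0,8,0,0,-2,0,0,8,0,0,-4,0,0,8,0,0,-6,0,0,8,0,0,-8,0,0,8,0,0,-8,0,0,8],
)

```text
time: 10.73
position: [0.5994, -0.0421, 0.1761]
tool_rot: [-0.097, 0.995, -0.002, 0.004]
ft_force: [1.1, 0.3, 0.3]
grip_width: 0.0871
```

Request:
drive_tool(
  targets=[0.1,0.1,0,0,0,0,0.1,0.1,0,0,0,0,0.1,0.1,0,0,0,0,0.1,0.1,0,0,0,0,0.1,0.1,0,0,0,0,0.1,0.1,0,0,0,0,0.1,0.1,0,0,0,0,0.1,0.1,0,0,0,0],
  grip=1,
  squeeze=10,
)

```text
time: 11.4
position: [0.5947, -0.0407, 0.1714]
tool_rot: [-0.097, 0.995, 0.0, -0.0]
ft_force: [0.7, -0.8, -0.9]
grip_width: 0.0418
```

```bash
python3 - <<'E'
from h import *
delta(.5955,-.0408,.16,101)
overlay('ov10',h=.006)
report('w10')
E
```

```text
101 turn [ 0.01 -0.02  0.13]
281 turn [ 3.0000e-02  1.0000e-02 -1.7987e+02]
shift [-0.07 -0.03  1.14] yaw now 101.13
q [-0.256  0.504  1.521 -0.     1.117 -2.021] F [ 0.7  -0.8  -0.88] pos [ 0.5947 -0.0407  0.1714] t 11.4
scene 1 lowest dark [-53. -53. -52. -49. -47. -46.] [[-3.0, 19.0], [-5.0, 20.0], [-8.0, 19.0], [-8.0, 19.0], [-5.0, 19.0], [-2.0, 19.0]]
scene -1 lowest dark [] []
side 1 lowest dark [] []
side -1 lowest dark [-53.] [[8.0, -18.0]]
disc z 0.10548553974433171 10373
plane tilt [-0.02712676  0.00032638]
cup ((548.1316528320312, -9.08932876586914), 23.972890853881836) ang 146.19972714228896
```

View pics/ov10.png

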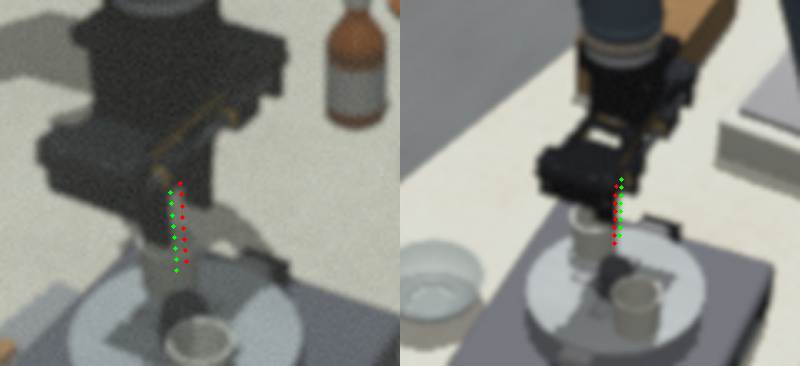

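View pics/w10.png

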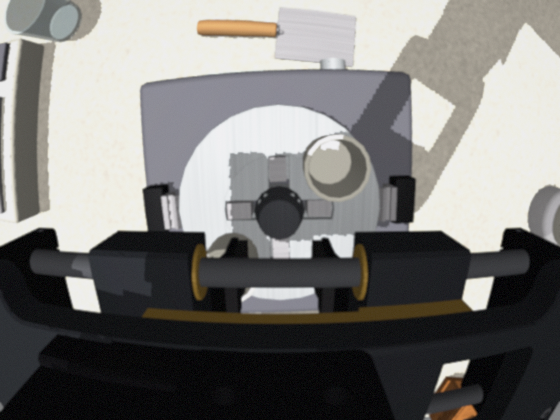

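The fingers are still closing. I'll finish closing while descending part way.

Request:
drive_tool(
  targets=[-0.1,0,0,0,0,0,-0.1,0,0,0,0,0,-0.1,0,0,0,0,0,-0.1,0,0,0,0,0,-0.1,0,1,0,0,0,-0.1,0,2,0,0,0,-0.1,0,3,0,0,0,-0.1,0,4,0,0,0,-0.1,0,5,0,0,0,-0.1,0,5.5,0,0,0,-0.1,0,5.5,0,0,0],
)

```text
time: 12.47
position: [0.5944, -0.0401, 0.1146]
tool_rot: [-0.097, 0.995, 0.001, -0.002]
ft_force: [0.8, -0.9, -0.2]
grip_width: 0.0002
```

```bash
python3 - <<'E'
from h import *
delta(.5955,-.0408,.095,101)
overlay('ov11',h=.004)
E
```

```text
101 turn [ 0.1  -0.2   0.13]
281 turn [ 3.1000e-01  1.5000e-01 -1.7987e+02]
shift [-0.1  -0.09  1.96] yaw now 101.13
q [-0.255  0.577  1.571  0.     0.998 -2.02 ] F [ 0.79 -0.86 -0.15] pos [ 0.5944 -0.0401  0.1146] t 12.4667
scene 1 lowest dark [-21. -20. -20. -20. -20. -20.] [[-8.0, 6.0], [3.0, 0.0], [-5.0, 5.0], [-11.0, 1.0], [-1.0, 4.0], [8.0, 7.0]]
scene -1 lowest dark [-19. -19. -18. -18. -16. -15.] [[-8.0, -4.0], [4.0, -15.0], [7.0, -16.0], [1.0, -16.0], [0.0, -17.0], [7.0, -17.0]]
side 1 lowest dark [-6. -4. -4. -3. -2.  4.] [[-9.0, 14.0], [-7.0, 17.0], [0.0, 18.0], [-5.0, 15.0], [-3.0, 18.0], [-9.0, 14.0]]
side -1 lowest dark [-20. -20. -19. -17. -17. -17.] [[13.0, -0.0], [2.0, -1.0], [10.0, -5.0], [6.0, -0.0], [3.0, -14.0], [-2.0, -2.0]]
```

View pics/ov11.png

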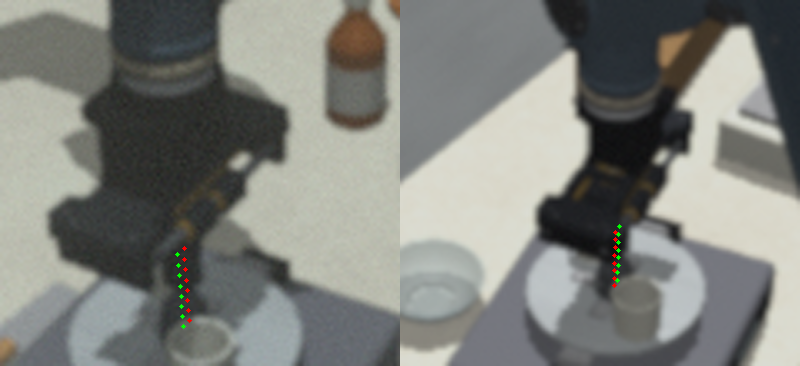

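Request:
drive_tool(
  targets=[-0.1,-0.1,0.3,0,0,0,-0.1,-0.1,0.6,0,0,0,-0.1,-0.1,0.9,0,0,0,-0.1,-0.1,1.2,0,0,0,-0.1,-0.1,1.5,0,0,0,-0.1,-0.1,1.6,0,0,0,-0.1,-0.1,1.6,0,0,0],
)

```text
time: 13.15
position: [0.5966, -0.0412, 0.1002]
tool_rot: [-0.097, 0.995, 0.0, -0.0]
ft_force: [-0.0, 0.1, -0.7]
grip_width: 0.0004
```

Request:
drive_tool(
  targets=[0,0,0.1,0,0,0,0,0,0.2,0,0,0,0,0,0.3,0,0,0,0,0,0.3,0,0,0],
)

```text
time: 13.48
position: [0.5969, -0.0412, 0.0976]
tool_rot: [-0.097, 0.995, 0.0, -0.0]
ft_force: [0.9, 0.0, -0.2]
grip_width: 0.0001
```

Request:
drive_tool(
  targets=[0,0,0.1,0,0,0,0,0,0.2,0,0,0,0,0,0.3,0,0,0,0,0,0.3,0,0,0],
)

```text
time: 13.82
position: [0.5975, -0.0418, 0.0952]
tool_rot: [-0.097, 0.995, -0.001, 0.001]
ft_force: [0.3, -1.3, 2.4]
grip_width: 0.0001
```

Request:
drive_tool(
  targets=[0.1,0.1,0.1,0,0,0,0.1,0.1,0.2,0,0,0,0.1,0.1,0.2,0,0,0],
)

```text
time: 14.07
position: [0.5976, -0.0422, 0.094]
tool_rot: [-0.097, 0.995, -0.002, 0.002]
ft_force: [0.2, -4.4, 6.2]
grip_width: 0.0003
```

Request:
drive_tool(
  targets=[0,0,0.1,0,0,0,0,0,0.2,0,0,0,0,0,0.2,0,0,0],
)

```text
time: 14.32
position: [0.5977, -0.0425, 0.0924]
tool_rot: [-0.097, 0.995, -0.002, 0.002]
ft_force: [-0.4, -4.6, 8.1]
grip_width: -0.0001
```

Request:
drive_tool(
  targets=[0,0,0.1,0,0,0,0,0,0.2,0,0,0,0,0,0.2,0,0,0],
)

```text
time: 14.57
position: [0.5954, -0.0402, 0.0883]
tool_rot: [-0.097, 0.995, 0.0, -0.0]
ft_force: [-0.2, 0.1, -0.2]
grip_width: 0.0006
```

Request:
drive_tool(
  targets=[0,0,0.1,0,0,0,0,0,0.2,0,0,0,0,0,0.3,0,0,0,0,0,0.3,0,0,0],
)

```text
time: 14.9
position: [0.5954, -0.04, 0.0856]
tool_rot: [-0.097, 0.995, 0.0, -0.0]
ft_force: [-0.8, 0.4, 3.1]
grip_width: 0.0004
```

Request:
drive_tool(
  targets=[0,0,0.1,0,0,0,0,0,0.2,0,0,0,0,0,0.3,0,0,0,0,0,0.3,0,0,0],
)

```text
time: 15.23
position: [0.5954, -0.04, 0.0855]
tool_rot: [-0.097, 0.995, 0.0, -0.0]
ft_force: [-5.1, 2.0, 18.4]
grip_width: 0.001
```

```bash
python3 - <<'E'
from h import *
delta(.5955,-.0408,.082,101)
report('w12')
E
```

```text
101 turn [ 0.01 -0.01  0.15]
281 turn [ 1.0000e-02  1.0000e-02 -1.7985e+02]
shift [ 0.01 -0.08  0.35] yaw now 101.15
q [-0.254  0.616  1.593  0.     0.932 -2.02 ] F [-5.12  2.01 18.38] pos [ 0.5954 -0.04    0.0855] t 15.2333
disc z 0.09253199228689118 15953
plane tilt [0.01374126 0.0182354 ]
cup ((546.6194458007812, -10.083606719970703), 23.953092575073242) ang 147.85486935372123
```

View pics/w12.png

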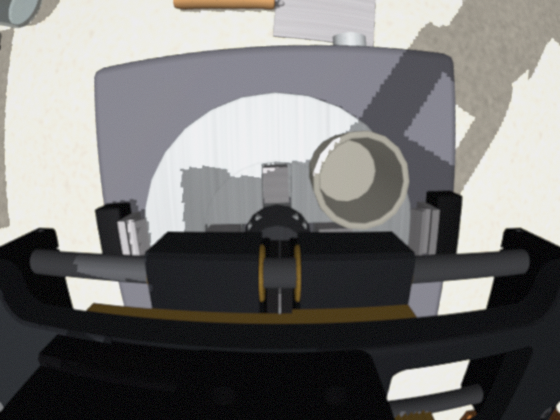

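It reached a hard stop with 18 N, and the disc top is at 0.0925 (0.093 is fully seated). I'll lift off and check the level and the clips.

Request:
drive_tool(
  targets=[0,0,-0.5,0,0,0,0,0,-2,0,0,0,0,0,-5,0,0,0,0,0,-8,0,0,0,0,0,-11,0,0,0,0,0,-14,0,0,0,0,0,-16,0,0,0,0,0,-16,0,0,0,0,0,-16,0,0,0],
)

```text
time: 16.03
position: [0.5964, -0.0405, 0.2434]
tool_rot: [-0.097, 0.995, -0.0, 0.001]
ft_force: [0.7, 0.1, 0.3]
grip_width: 0.0006
```

```bash
python3 - <<'E'
from h import *
delta(.5955,-.0408,.25,101)
report('w13')
for n in ('scene','side'):
    p,d=robot.camera(n);P=cloud(n,d).reshape(-1,3);rr=np.hypot(P[:,0]-.5955,P[:,1]+.0408)
    D=P[(rr>.05)&(rr<.083)&(P[:,2]>.085)&(P[:,2]<.102)]
    A=np.c_[D[:,:2]-[.5955,-.0408],np.ones(len(D))];print(n,np.linalg.lstsq(A,D[:,2],rcond=None)[0],len(D))
    x0,y0,x1,y1=(190,190,320,290) if n=='scene' else (245,150,355,250)
    cv2.imwrite(f'pics/{n}13.png',cv2.resize(p[y0:y1,x0:x1,::-1],None,fx=5.4,fy=5.4,interpolation=2))
p=cv2.imread('pics/w13.png');cv2.imwrite('pics/w13z.png',cv2.resize(p[60:300,130:430],None,fx=2.5,fy=2.5,interpolation=2))
E
```

```text
101 turn [-0.06  0.13  0.14]
281 turn [-2.0000e-01 -9.0000e-02 -1.7986e+02]
shift [ 0.09 -0.01 -0.66] yaw now 101.14
q [-0.255  0.429  1.435  0.     1.276 -2.02 ] F [0.71 0.08 0.26] pos [ 0.5964 -0.0405  0.2434] t 16.0333
disc z 0.09244142790115105 7838
plane tilt [-0.00195931  0.0025844 ]
cup ((582.0155029296875, -43.019405364990234), 71.40775299072266) ang -170.65351820637724
scene [ 0.00376342 -0.00356587  0.09355002] 1222
side [-0.00060846  0.00232657  0.09351816] 749
```

View pics/w13z.png

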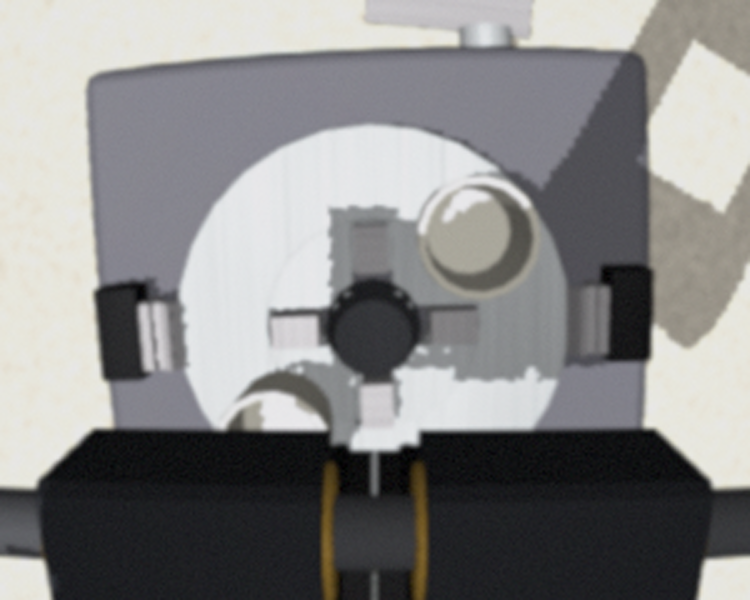

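View pics/scene13.png

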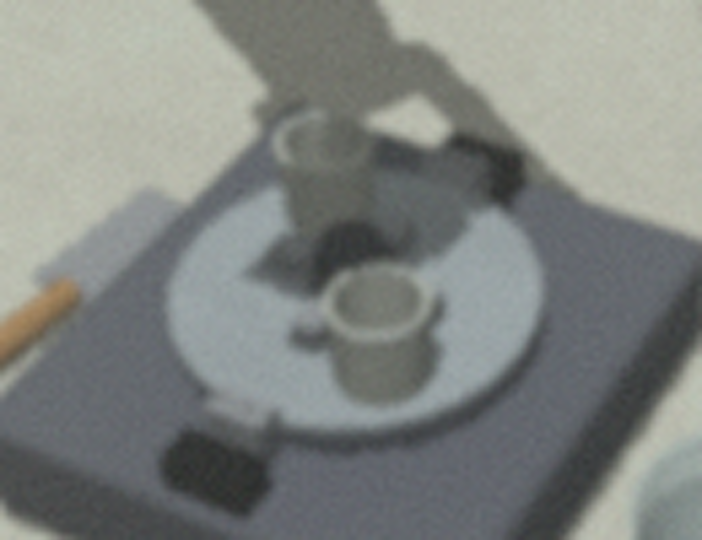

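View pics/side13.png

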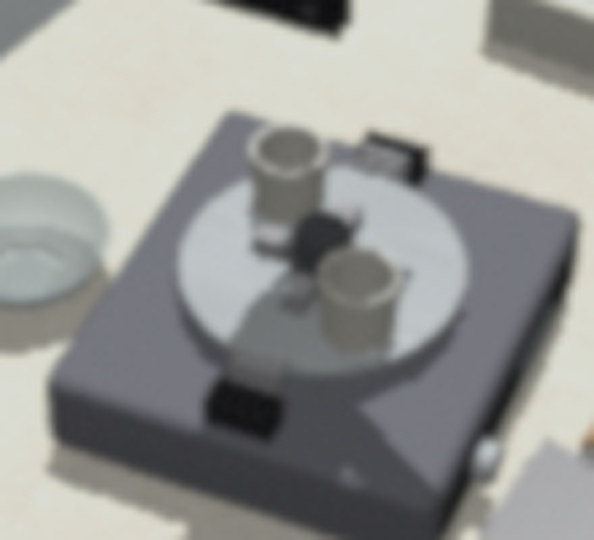

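The carousel is down and level: disc top at 0.0925 to 0.0935, tilt under 0.006 rad. The lugs stand in the slots and both clip heads lie over the rim, at (165,335) and (590,320) in the wrist zoom. The arm is clear, so I'm handing in.

```bash
python3 -c "
from rig import robot
print(robot.hand_in())"
```

```text
the job is handed in; nothing more can be done
None
```

The carousel is on the seat, level, and held by both spring clips. I handed the job in at about 16 s with the arm clear; it reported no verdict.

- **Turning:** I set the open fingers either side of the hub and pushed both cups about 33° counter-clockwise. It dropped 6.5 mm onto the lugs at a cup line of about 146°.
- **Pressing:** I pushed down on the hub with the fingers closed. The push rose to about 8 N and fell to zero as the rim went down past the clips. The hub then met a hard stop, which I loaded to 18 N.

**Last checks:**
- **Height:** the disc top read 92.5 to 93.5 mm in the three cameras (93 mm is fully home).
- **Level:** the three cameras gave a tilt of at most about 0.005 rad.
- **Lugs and clips:** the lugs stood in the slots and both clip heads lay over the rim. I judged clip travel only by eye, because there is no joint readout.
- **Bystanders:** I did not measure their positions at the end, but no unexpected contact force showed up.

**What disagreed:** in the pictures the fingertips ended about 40 mm above the reported tool position. My first sweep therefore passed over the cups without touching them. I confirmed the offset with the side cameras and a force-watched descent, then corrected for it.

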